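Release a ratcheted tofu press

TASK

The tofu in the bench press is done: let the press up so that the mould can be taken out. The pawl is wedged in its tooth by the load, so first ease the crank in the pressing direction (clockwise seen from above), just enough to take the load off it and less than one more tooth, so that the tofu is not squeezed further; then tip the pawl's lever away over its dead centre so that it stays thrown back on its stop, without prying it; then wind the crank backward (counter-clockwise) until the press plate hangs at least 25 mm above the pressing board. Never force the pawl or wind back against it; leave the other things on the table where they are.

Things in the scene. Friction and masses are not known exactly. Their poses are not given: they have to be found in the camera images.
- press: Bench tofu press of bare steel, fixed, 190 (x) x 250 (y) x 300 mm high. Origin: centre of its underside, on the table; z up; y along the head beam, the pawl is on the -y half; -x is its front, facing the robot within 15 degrees. The beam (70 x 250 mm, top at 172 mm) carries a turning nut with a toothed ring and a crank. Ring, crank arm and brackets stay below 245 mm. All heights are above the table.
- crank_axis (a point): Vertical axis of nut and crank, at grip height (271 mm). Clockwise from above presses, counter-clockwise lifts the plate, 40 mm a turn. The nut stays where it is left; it takes about 15 N at the grip clockwise, 5 to 8 N back once the pawl is clear. The screw stands up on this axis: top at 250 mm, rising up to 37 mm more.
- crank_grip (a point): Middle of the crank's grip: upright black barrel, 27 mm thick, 52 mm long (241 to 293 mm high), spinning freely on its spindle 82 mm from the axis; carry it round in a level circle. The crank is loose on the nut: 40 degrees of free play (under 1 N), passed again at each change of direction; where in the play it starts is unknown. Crank arm below it: 22 mm wide, top at 237 mm.
- pawl_nose (a point): Where the pawl's nose stands in a tooth of the ring (24 teeth of 15 degrees, 4 mm high, ring diameter 116 mm). The tooth's upright face wedges the nose. The nose comes free once the nut itself (beyond the crank's play) is eased 5 to 11 degrees clockwise; at 15 degrees it drops into the next tooth. While wedged it does not yield to a push of 8 N on the ball; push no harder.
- pawl_shaft (a point): Point on the pawl's level cross shaft, at its trip lever. Nose, shaft and lever are one piece. The shaft runs along the press's y axis, 22 mm behind (+x of) the crank axis, 214 mm high; this point is 131 mm to the -y side of the crank axis. A bracket stands beside the lever, 9 mm nearer the crank, up to 242 mm high.
- pawl_knob (a point): Centre of the black ball (22 mm) at the tip of the pawl's trip lever (8 mm bar), 50 mm from the shaft. Nose in the tooth: lever leans 35 degrees to the front, ball 29 mm in front (-x) of the shaft. Thrown back: it leans 30 degrees to the rear on a stop pin, ball 25 mm behind. It falls by its weight to either side of upright; free, it takes under 1 N to push.
- press_plate: Press plate, 100 x 120 mm, level, hung on a crosshead between the columns. Origin: centre of its underside, 85.5 mm above the table at the start, resting on the bar of the wooden pressing board in the mould; it can rise 37 mm.
- rice_bowl: Bystander: rice bowl, 120 mm wide, 50 mm high, in front of the press. Origin: centre of its underside.
- table_spoon: Bystander: steel spoon, 188 mm, lying near the press.
- salt: Bystander: salt shaker, 44 mm wide, 90 mm high, behind the press. Origin: centre of its underside.
- side_dish: Bystander: small dish, 90 mm wide, 21 mm high, behind the press. Origin: centre of its underside.

How it is judged:
On the way, in this order (a step that is already met when the one before it is completed fails the run):
1. the pawl is thrown back on its stop, with the press plate still down (x of pawl_knob in the frame of press above 0.04 m and z of press_plate in the frame of press below 0.0875 m), for 0.2 s.
2. the press plate is wound up at least 25 mm (z of press_plate in the frame of press above 0.1105 m), for 0.2 s.
At the end, for the whole second after the job is handed in: The press plate hangs at rest at least 25 mm above where it stood (its underside at least 110.5 mm above the table), the pawl's lever leans back past upright with its ball at least 18 mm behind the shaft, and nothing is being touched (z of press_plate in the frame of press above 0.1105 m and x of pawl_knob in the frame of press above 0.04 m and linear speed of press_plate below 0.004 m/s).
It fails at once if the pawl is pried or the nut wound back against it (more than 20 N between the pawl's nose and the teeth) (contact force between pawl_c0 and ratchet above 20 N).
It fails at once if the tofu is squeezed further, the nut turned on by nearly a whole tooth (plate down by more than 1.6 mm) (z of press_plate in the frame of press below 0.0839 m).
It fails at once if another thing on the table is shifted by more than 30 mm (distance of any of rice_bowl, salt, side_dish, table_spoon from where it was at the start of the episode above 0.03 m).
It also fails if it takes over 72 s, if anything falls off the work surface, if the arm or the gripper's body presses on something with over 40 N, if the wrist force passes 120 N, or if a joint passes its speed limit or range.

ROBOT

A 6-joint arm with a two-finger parallel gripper is mounted at the origin on a cart in front of the work surface, level with it; the furniture and walls round the work are solid. World frame = base frame: x ahead of the robot, y to its left, z up, the work surface at z = 0. Lengths are in m, angles in rad, forces in N, time in s.
With the tool pointing down it reaches from about 0.425 to 0.95 m from the base axis. Payload 14.7 kg.
Tool frame: the origin (TCP) lies midway between the tips of the shut fingers; the grasp point (between the pads) lies 19 mm behind it; z points along the fingers, y is the line along which they close (so a half turn about z gives the same grasp; the last joint's range is limited). The gripper opens to 85 mm and grips with 20 to 120 N. Pads are 22 mm wide; open, the fingers measure 114 mm over their backs; the gripper's body (76 mm by 85 mm) begins 54 mm behind the grasp point. The pads swing forward as they close: fully open they stand 13 mm farther back than shut.
Start: joints at [1.212, 0.48, 1.596, -0, 1.065, -0.047], TCP at [0.199, 0.619, 0.231] pointing down, gripper open.
Joint ranges: [-2.75, 2.75], [-0.82, 2.05], [0.23, 2.67], [-1.56, 4.7], [0.09, 2.69], [-2.92, 2.92]. Speed limits (rad/s): [1.89, 1.89, 2.39, 3.01, 3.01, 3.01].

INTERFACE

Orientations are given as a unit quaternion [w, x, y, z].
In Python, from station import ctrl gives the robot as it stands. The module is installed in compiled form; this text tells all that it offers. Calls block until the motion is done:
- ctrl.move_pose(position, orientation): joint-space move of the TCP to a pose.
- ctrl.move_linear(position, attitude=None, speed=0.15, contact_N=None): straight line of the TCP; attitude=None keeps the orientation; speed is the mean speed in m/s. With contact_N (N) it stops when the force on the tool has changed by that much, and returns True; else False.
- ctrl.goto_joints(angles): joint-space move.
- ctrl.gripper_to(opening, f_grip=None): finger opening in m; f_grip is the grip in N (None keeps the last); returns when the fingers have stopped.
- ctrl.hold(seconds).
- ctrl.inverse_kinematics(position, orientation): joint angles nearest the present ones, or None.
- ctrl.observe(): the state.
- ctrl.capture(name): name is "scene" or "top" or "wrist"; returns a dict with "pixels" (400x640x3 uint8, red, green, blue), "intrinsics" (3x3 intrinsics, pixels), "extrinsics" (4x4, takes a point from camera to world coordinates); the wrist camera has in their place "mount" (4x4, takes a point from camera to tool coordinates, whose origin is the TCP and whose axes are the flange's). Camera axes: x right, y down, z forward; pixel columns grow to the right and rows downward; lengths in m; the calibration is good to about 2 mm. A picture is of the moment at which its call begins: read the wrist's pose just before it. There is no depth.
A pose or a line that the arm cannot do raises ctrl.IKError and nothing moves.
- ctrl.job_done(): hands the job in; it is judged then, once.
The state is a dict: "clock": time; "qpos": joint angles; "joint_velocities": joint speeds; "joint_efforts": joint torques, N m; "ee_pos": TCP position; "ee_rot": TCP orientation; "wrist_force": force on the tool from outside, world axes, zero at the start; "wrist_torque": the same for the moment, N m; "finger_gap": finger opening in m; "gripper_force": force on a finger pad.
Only numpy, scipy, OpenCV 4.12 (cv2) and the standard library are available. Lean on these libraries where they do the work, as an engineer would, in place of code of your own. Each camera call takes 0.05 s, during which the arm holds its last target. There are 200 camera calls.

## Working session

There is one attempt and no reset: what is moved stays moved. The work goes in short steps, each a Python script; the robot and the scene stay as the last script left them, time stands still between calls to the robot, and variables do not carry over. Pictures are saved under pics/ and viewed, at most 10 in all, crops included, and the job is handed in when it is done.

```bash
mkdir -p pics; python3 - <<'E'
from station import ctrl
import cv2, numpy as np
np.set_printoptions(precision=4,suppress=True)
for n in ("scene","top"):
    c=ctrl.capture(n); cv2.imwrite(f"pics/{n}0.png",c["pixels"][:,:,::-1]); print(n,c["intrinsics"],c["extrinsics"])
    np.savez(f"pics/{n}0.npz",**{k:np.array(v) for k,v in c.items() if k in("pixels","intrinsics","extrinsics")})
s=ctrl.observe(); print(s)
E
```

```text
scene [[475.9757   0.     321.3339]
 [  0.     475.9757 200.9501]
 [  0.       0.       1.    ]] [[-0.8674 -0.3802  0.3212  0.2851]
 [-0.4976  0.651  -0.5732  0.4012]
 [ 0.0088 -0.657  -0.7538  0.825 ]
 [ 0.      0.      0.      1.    ]]
top [[426.5909   0.     326.8298]
 [  0.     426.5909 199.7157]
 [  0.       0.       1.    ]] [[ 0.0161 -0.9811  0.1929  0.4052]
 [-0.9998 -0.0176 -0.0057 -0.1324]
 [ 0.009  -0.1928 -0.9812  1.0529]
 [ 0.      0.      0.      1.    ]]
{'clock': 0.1, 'qpos': array([ 1.2124,  0.4807,  1.5968,  0.    ,  1.0651, -0.0466]), 'joint_velocities': array([-0.0016, -0.0024, -0.0006, -0.0006, -0.0025, -0.0007]), 'joint_efforts': array([  0.001 , -95.2239, -43.1041,  -0.0002,   0.0052,   0.    ]), 'ee_pos': array([0.1993, 0.6183, 0.2308]), 'ee_rot': array([-0.0001,  0.1553,  0.9879, -0.0005]), 'wrist_force': array([-0.4022, -0.0509,  0.0987]), 'wrist_torque': array([-0.0086,  0.0566, -0.0282]), 'gripper_force': 0.0, 'finger_gap': 0.08482319316911133}
```

View pics/scene0.png

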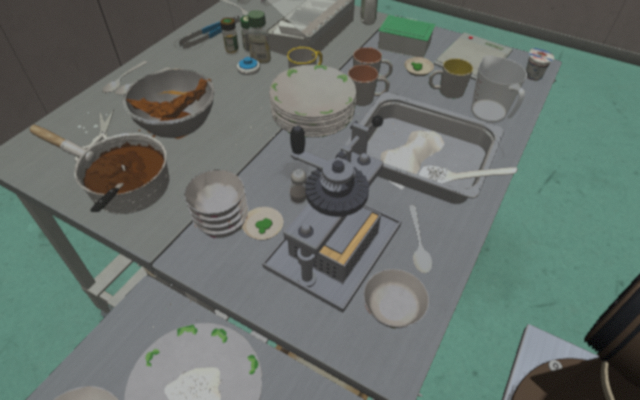

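View pics/top0.png

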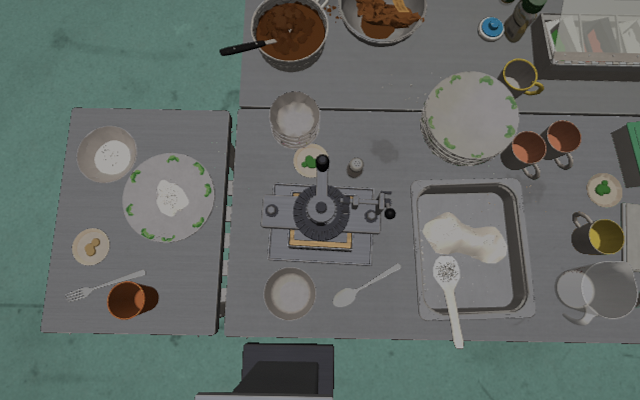

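The scene view shows the grip at about (297,139) and the pawl ball at (377,121). The top view shows the grip at (322,162), the screw axis at (321,208) and the ball at (390,213). I'll triangulate these and take a crop.

```bash
cat > h.py <<'E'
import cv2, numpy as np
np.set_printoptions(precision=4,suppress=True)
def ray(c,uv):
    d=np.linalg.inv(c["intrinsics"])@np.array([uv[0],uv[1],1.]); E=c["extrinsics"]
    d=E[:3,:3]@d; return E[:3,3],d/np.linalg.norm(d)
def plane(c,uv,z):
    o,d=ray(c,uv); return o+d*(z-o[2])/d[2]
def tri(r):
    A=sum(np.eye(3)-np.outer(d,d) for o,d in r); b=sum((np.eye(3)-np.outer(d,d))@o for o,d in r)
    p=np.linalg.solve(A,b); return p,[np.linalg.norm(np.cross(p-o,d)) for o,d in r]
def dark(c,uv,r=14,t=45):
    u,v=uv; m=np.zeros((400,640),np.uint8); g=c["pixels"].max(2)
    m[v-r:v+r,u-r:u+r]=(g[v-r:v+r,u-r:u+r]<t)
    n,l,s,ce=cv2.connectedComponentsWithStats(m); k=1+np.argmax(s[1:,4]); return ce[k],s[k]
def to_px(c,p):
    E=c["extrinsics"]; q=c["intrinsics"]@(E[:3,:3].T@(np.array(p)-E[:3,3])); return q[:2]/q[2]
E
python3 - <<'E'
from h import *
S=dict(np.load("pics/scene0.npz"));T=dict(np.load("pics/top0.npz"))
for nm,a,b in(("grip",(297,139),(322,162)),("knob",(377,121),(390,213))):
    A,sa=dark(S,a);B,sb=dark(T,b);print(nm,A,sa,B,sb,*tri([ray(S,A),ray(T,B)]))
print("axis@.25",plane(T,(321,208),.25))
a=cv2.resize(T["pixels"][150:270,240:420],None,fx=4,fy=4,interpolation=cv2.INTER_CUBIC)
cv2.imwrite("pics/tcrop.png",a[:,:,::-1])
E
```

```text
grip [297.4771 141.7431] [291 131  13  22 218] [322.0347 163.8333] [316 155  13  17 144] [ 0.6309 -0.1267  0.2608] [np.float64(0.00017422086696906465), np.float64(0.00017422086696893666)]
knob [376.5    122.4412] [373 119   8   7  34] [389.4667 213.3889] [385 208  10  11  90] [ 0.5381 -0.257   0.2504] [np.float64(0.00035399553725236896), np.float64(0.0003539955372524529)]
axis@.25 [ 0.5467 -0.1262  0.25  ]
```

View pics/tcrop.png

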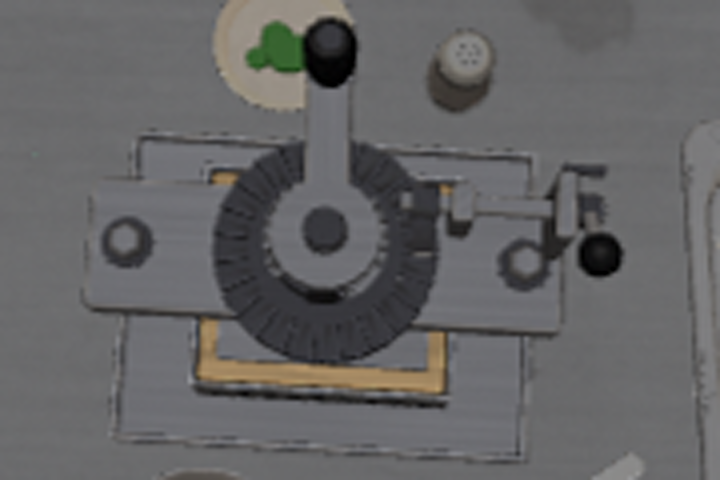

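The crop shows the crank pointing to +x with the grip cap at (331,38). The screw is at (325,230) and the ball at (600,255). The front edge of the beam gives a press yaw of about -2°. Radius (83 mm), ball position (within 2 mm) and heights agree with the data given. Next I grasp the grip.

```bash
cat >> h.py <<'E'
AX=np.array([0.548,-0.126]); Q=[0,0,1,0]; R=0.0825
E
python3 - <<'E'
from h import *
from station import ctrl
T=dict(np.load("pics/top0.npz"))
print("cap",plane(T,(322.5,159.5),.293),"axis",plane(T,(321.1,207.4),.25))
g=[0.631,-0.1265]
p=ctrl.observe()["ee_pos"]; ctrl.move_linear([p[0],p[1],0.40],speed=0.2)
print(ctrl.inverse_kinematics([*g,0.40],Q))
ctrl.move_pose([*g,0.36],Q)
s=ctrl.observe();print(s["ee_pos"],s["wrist_force"],s["clock"],s["qpos"])
print(ctrl.move_linear([*g,0.255],speed=0.1,contact_N=8))
f0=ctrl.observe()["wrist_force"]
ctrl.gripper_to(0.0,40)
s=ctrl.observe();print(f0,s["ee_pos"],s["wrist_force"],s["finger_gap"],s["gripper_force"],s["clock"])
c=ctrl.capture("scene"); cv2.imwrite("pics/g1.png",cv2.resize(c["pixels"][60:300,180:500],None,fx=2,fy=2)[:,:,::-1])
E
```

```text
cap [ 0.6302 -0.1276  0.293 ] axis [ 0.5478 -0.1263  0.25  ]
[-0.245   0.3579  1.3774 -0.      1.4062 -1.8157]
[ 0.6311 -0.1258  0.36  ] [ 0.4533 -0.0176  0.3665] 4.1167 [-0.2439  0.3765  1.4428  0.0001  1.3223 -1.8155]
False
[-0.588   0.1844  0.9457] [ 0.6311 -0.1265  0.2552] [-0.548   0.9052  3.9892] 0.02477325053818128 39.03132941108197 5.8917
```

View pics/g1.png

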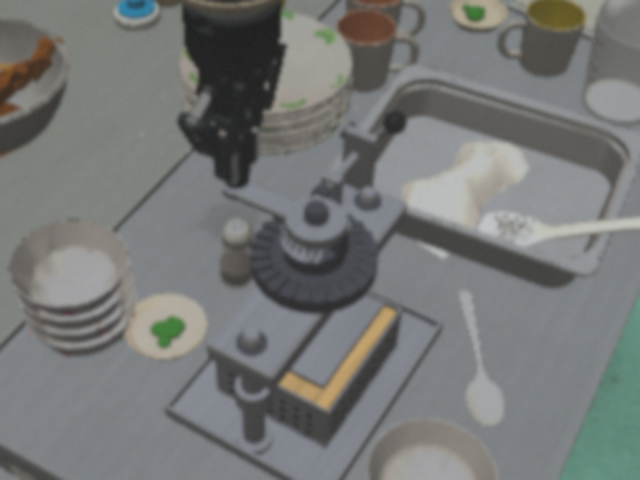

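The grip is held between the fingers: crop position (235,170), force 39 N. Now I'll turn clockwise slowly through the play until the nut resists.

```bash
cat >> h.py <<'E'
def pt(a,z=0.255): return [AX[0]+R*np.cos(a),AX[1]+R*np.sin(a),z]
def ang(p): return np.degrees(np.arctan2(p[1]-AX[1],p[0]-AX[0]))
def tan(s,f0,a):  # force on the tool along ccw tangent, radial
    f=s["wrist_force"]-f0; return f@[-np.sin(a),np.cos(a),0], f@[np.cos(a),np.sin(a),0]
E
python3 - <<'E'
from h import *
from station import ctrl
s=ctrl.observe(); f0=s["wrist_force"]; a0=ang(s["ee_pos"]); print("a0",a0,s["clock"])
np.save("f0.npy",f0)
for i in range(1,46):
    a=np.radians(a0-i); ctrl.move_linear(pt(a),speed=0.03)
    s=ctrl.observe(); t,r=tan(s,f0,a)
    print(f"{a0-i:.1f} {ang(s['ee_pos']):.2f} t{t:.1f} r{r:.1f}",end=" | ")
    if t>6: break
print(s["clock"],s["wrist_force"]-f0)
E
```

```text
a0 -0.38917683721888224 5.9417
-1.4 -1.54 t-0.4 r3.6 | -2.4 -2.52 t0.4 r4.8 | -3.4 -3.51 t0.2 r4.4 | -4.4 -4.53 t-0.4 r3.7 | -5.4 -5.53 t-1.0 r5.2 | -6.4 -6.52 t-0.1 r3.4 | -7.4 -7.42 t1.2 r3.9 | -8.4 -7.73 t7.6 r5.7 | 7.9417 [6.7439 6.6707 1.2537]
```

```bash
python3 - <<'E'
from h import *
from station import ctrl
f0=np.load("f0.npy"); on=None
for i in range(1,26):
    a=np.radians(-8.4-.5*i); ctrl.move_linear(pt(a),speed=0.02)
    s=ctrl.observe(); t,r=tan(s,f0,a); A=ang(s["ee_pos"])
    print(f"{np.degrees(a):.1f} {A:.2f} t{t:.1f} r{r:.1f}",end=" | ")
    if on is None and t>11: on=A
    if A<-15.5 or t>30 or (on is not None and A<on-7): break
print(on,s["clock"])
E
```

```text
-8.9 -7.92 t11.3 r3.8 | -9.4 -8.26 t12.6 r4.4 | -9.9 -8.72 t13.0 r3.6 | -10.4 -9.18 t13.9 r3.8 | -10.9 -9.69 t14.0 r4.2 | -11.4 -10.17 t13.7 r4.4 | -11.9 -10.65 t13.5 r4.0 | -12.4 -11.15 t12.9 r3.9 | -12.9 -11.66 t14.6 r4.3 | -13.4 -12.18 t13.8 r4.4 | -13.9 -12.68 t13.2 r2.2 | -14.4 -13.16 t12.8 r4.2 | -14.9 -13.65 t14.5 r3.5 | -15.4 -14.16 t13.1 r3.6 | -15.9 -14.68 t13.4 r2.3 | -16.4 -15.15 t14.4 r3.9 | -7.921365702946729 11.9417
```

The load plateaus at 14 N and the nut has been eased about 7°. I'll add 1°, unload, release, and tip the pawl lever with the closed fingertips.

```bash
python3 - <<'E'
from h import *
from station import ctrl
f0=np.load("f0.npy")
a=np.radians(-17.4); ctrl.move_linear(pt(a),speed=0.02); s=ctrl.observe(); print(ang(s["ee_pos"]),tan(s,f0,a))
a=np.radians(-15.0); ctrl.move_linear(pt(a),speed=0.03); s=ctrl.observe(); print(ang(s["ee_pos"]),tan(s,f0,a))
ctrl.gripper_to(0.06); p=pt(a)
ctrl.move_linear(pt(a,0.35),speed=0.12)
ctrl.gripper_to(0.0,20)
ctrl.move_linear([0.487,-0.262,0.35],speed=0.2)
print(ctrl.move_linear([0.487,-0.262,0.249],speed=0.1,contact_N=5))
ctrl.hold(0.2); s=ctrl.observe(); f1=s["wrist_force"]; print(s["ee_pos"],s["finger_gap"],s["clock"])
hit=ctrl.move_linear([0.553,-0.264,0.249],speed=0.04,contact_N=5)
s=ctrl.observe(); print(hit,s["ee_pos"],s["wrist_force"]-f1,s["clock"])
c=ctrl.capture("scene"); a=c["pixels"][80:260,250:490]
d=ctrl.capture("top")["pixels"][130:310,240:480]
cv2.imwrite("pics/p1.png",np.hstack([cv2.resize(x,None,fx=1.66,fy=1.66) for x in(a,d)])[:,:,::-1])
E
```

```text
-16.216990652338744 (np.float64(13.142549880453721), np.float64(3.033290651273733))
-14.892393057006524 (np.float64(-0.2680754193586571), np.float64(3.9721591555425055))
False
[ 0.4872 -0.2622  0.2495] 1.4229740053429962e-05 16.85
False [ 0.5528 -0.264   0.249 ] [-0.1308 -1.4833 -0.0134] 18.65
```

View pics/p1.png

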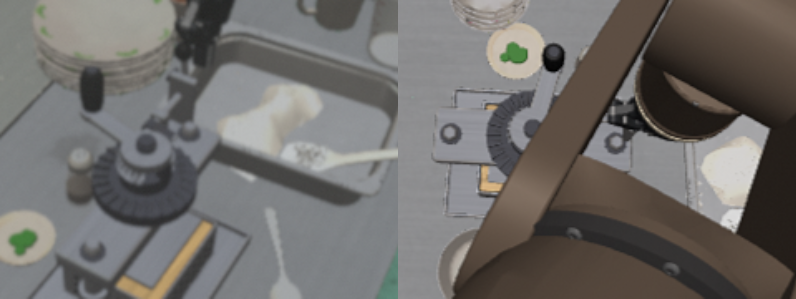

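The push went through without reaching the 5 N limit, so the nose was free. The ball is hidden behind the fingers at (190,40) in this view. I'll retreat, rise and look again.

```bash
python3 - <<'E'
from h import *
from station import ctrl
ctrl.move_linear([0.50,-0.262,0.249],speed=0.15)
ctrl.move_linear([0.50,-0.262,0.36],speed=0.2)
ctrl.move_linear([*pt(np.radians(-15))[:2],0.36],speed=0.25)
S=ctrl.capture("scene"); print(ctrl.observe()["clock"])
for nm,l in(("front",(0.536,-0.257,.255)),("back",(0.590,-0.259,.257)),("grip",pt(np.radians(-15),.271))): print(nm,to_px(S,l))
cv2.imwrite("pics/p2.png",cv2.resize(S["pixels"][80:230,270:430],None,fx=4,fy=4)[:,:,::-1])
E
```

```text
20.8417
front [377.5811 120.8534]
back [352.4108 110.1783]
grip [304.903 131.232]
```

View pics/p2.png

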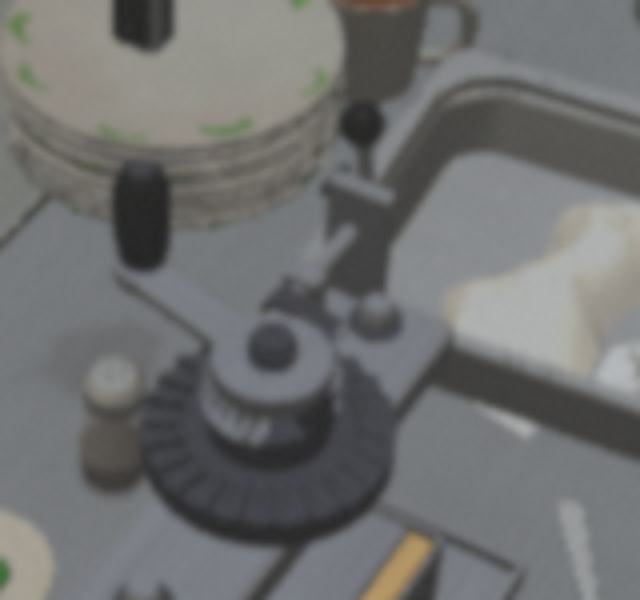

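The ball is at crop (362,122), which is image (360.5,110.5), so it has tipped past the front. I'll check its lean by intersecting that ray with the lever's plane.

```bash
python3 - <<'E'
from h import *
from station import ctrl
S=ctrl.capture("scene"); S0=dict(np.load("pics/scene0.npz"))
y=np.radians(-2.0); ex=np.array([np.cos(y),np.sin(y),0]);ey=np.array([-np.sin(y),np.cos(y),0]); O=np.array([*AX,0])
for c,g in((S0,(377,121)),(S,(360,110))):
    uv,st=dark(c,g,10,45); o,d=ray(c,uv)
    for yl in(-.131,-.136,-.126):
        p=o+d*((yl-(o-O)@ey)/(d@ey)); print(uv,st[4],yl,(p-O)@ex-.022,p[2], "len",np.hypot((p-O)@ex-.022,p[2]-.214))
E
```

```text
[376.5    122.4412] 34 -0.131 -0.02779201845057906 0.250725235178652 len 0.04605582686788528
[376.5    122.4412] 34 -0.136 -0.02566965745853373 0.24629894611752245 len 0.04125715979488985
[376.5    122.4412] 34 -0.126 -0.02991437944262449 0.2551515242397816 len 0.05087551517866574
[359.881  111.7143] 42 -0.131 0.008460538995568426 0.26049982290815643 len 0.04726324418176818
[359.881  111.7143] 42 -0.136 0.010862337973993733 0.2561488772518855 len 0.04352606391411677
[359.881  111.7143] 42 -0.126 0.006058740017143117 0.26485076856442735 len 0.05121043833231937
```

The ball stands only about 9 mm behind the shaft, where my push ended. I'll push on gently to the stop, limited to 4 N.

```bash
cat >> h.py <<'E'
def ball(c,g):
    y=np.radians(-2.0); ex=np.array([np.cos(y),np.sin(y),0]);ey=np.array([-np.sin(y),np.cos(y),0]); O=np.array([*AX,0])
    uv,st=dark(c,g,12,45); o,d=ray(c,uv); p=o+d*((-.129-(o-O)@ey)/(d@ey)); return uv,st[4],(p-O)@ex-.022,p[2]
E
python3 - <<'E'
from h import *
from station import ctrl
ctrl.move_linear([0.52,-0.262,0.36],speed=0.25)
print(ctrl.move_linear([0.52,-0.262,0.249],speed=0.15,contact_N=5))
ctrl.hold(0.2); f1=ctrl.observe()["wrist_force"]
for x in (0.545,0.552,0.556,0.560,0.564,0.567,0.570):
    hit=ctrl.move_linear([x,-0.264,0.249],speed=0.04,contact_N=4); s=ctrl.observe(); print(hit,s["ee_pos"][0],s["wrist_force"]-f1)
    if hit: break
ctrl.move_linear([0.50,-0.262,0.249],speed=0.15)
ctrl.move_linear([0.50,-0.262,0.36],speed=0.25)
ctrl.move_linear([*pt(np.radians(-15))[:2],0.36],speed=0.25)
S=ctrl.capture("scene"); print(ctrl.observe()["clock"],ball(S,(356,110)))
cv2.imwrite("pics/p3.png",cv2.resize(S["pixels"][80:230,270:430],None,fx=4,fy=4)[:,:,::-1])
E
```

```text
False
False 0.5448573924917692 [-0.1192 -0.0212  1.1501]
False 0.5522026140286472 [-0.8845  0.8232  0.8005]
False 0.5561856365730565 [-1.4496  0.1205  0.9902]
False 0.5602121207641024 [-1.3849  0.5293  0.3336]
False 0.5642056296822093 [-0.5966  0.7393  0.641 ]
False 0.5671486447406059 [-1.2411  0.0694  0.7335]
False 0.5701065366113258 [-1.0016 -1.0221  0.0328]
27.2083 (array([352.1143, 111.4   ]), np.int32(35), np.float64(0.02381797432786093), np.float64(0.2560645599722058))
```

View pics/p3.png

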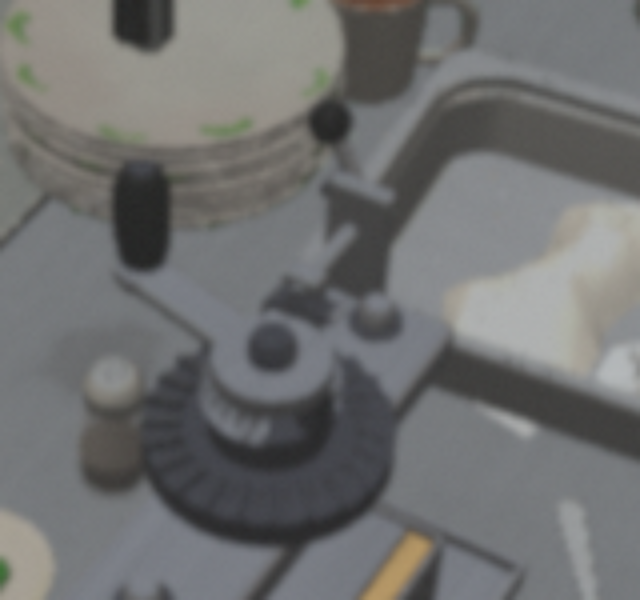

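The ball now lies 24 mm behind the shaft, on its stop, at crop (330,122). Next I regrasp and wind counter-clockwise.

```bash
python3 - <<'E'
from h import *
from station import ctrl
ctrl.gripper_to(0.06)
a=np.radians(-15.); print(ctrl.move_linear(pt(a),speed=0.12,contact_N=8))
ctrl.gripper_to(0.0,40); s=ctrl.observe(); f0=s["wrist_force"]; np.save("f0.npy",f0)
print(s["finger_gap"],s["clock"])
for d in list(range(-12,21,3))+list(range(23,60,3)):
    a=np.radians(d); ctrl.move_linear(pt(a),speed=0.06)
    s=ctrl.observe(); t,r=tan(s,f0,a); print(f"{d} {ang(s['ee_pos']):.1f} t{t:.1f} r{r:.1f}",end=" | ")
    if abs(t)>14 or abs(r)>25: print("STOP");break
print(s["clock"])
E
```

```text
False
0.024939029327109775 29.2333
-12 -11.9 t0.1 r-0.2 | -9 -8.9 t-0.5 r0.8 | -6 -5.9 t1.1 r-0.3 | -3 -2.9 t0.6 r0.8 | 0 0.1 t1.0 r0.8 | 3 3.1 t-0.3 r0.8 | 6 6.1 t-0.4 r0.9 | 9 9.0 t0.8 r1.2 | 12 12.0 t0.3 r1.7 | 15 15.0 t-0.5 r1.6 | 18 18.0 t-0.3 r1.3 | 23 23.0 t0.6 r1.9 | 26 25.7 t-1.0 r3.1 | 29 28.6 t-1.4 r2.6 | 32 31.6 t-2.5 r3.0 | 35 34.5 t-2.7 r2.7 | 38 37.5 t-1.8 r3.0 | 41 40.5 t-1.9 r2.6 | 44 43.5 t-3.0 r2.7 | 47 46.5 t-3.0 r3.6 | 50 49.5 t-2.4 r3.2 | 53 52.5 t-1.5 r4.0 | 56 55.5 t-2.8 r3.9 | 59 58.5 t-1.5 r4.0 | 35.25
```

```bash
python3 - <<'E'
from h import *
from station import ctrl
f0=np.load("f0.npy")
for d in list(range(67,282,9))+[281]:
    a=np.radians(d); ctrl.move_linear(pt(a),speed=0.07)
    s=ctrl.observe(); t,r=tan(s,f0,a); print(f"{d} {ang(s['ee_pos'])%360:.1f} t{t:.1f} r{r:.1f}",end=" | ")
    if abs(t)>14 or abs(r)>25: print("STOP");break
print(s["clock"])
S=ctrl.capture("scene"); print(ball(S,(354,110)))
E
```

```text
67 66.9 t0.5 r4.3 | 76 75.9 t0.7 r3.6 | 85 84.9 t0.9 r1.9 | 94 93.9 t-0.1 r3.2 | 103 102.9 t-0.4 r1.6 | 112 111.9 t-0.4 r-0.2 | 121 121.0 t0.3 r-0.5 | 130 130.0 t0.3 r-1.2 | 139 139.0 t0.5 r-2.8 | 148 148.0 t-0.4 r-2.8 | 157 157.1 t0.2 r-3.5 | 166 166.2 t-0.2 r-4.3 | 175 175.3 t-0.2 r-5.3 | 184 184.4 t0.2 r-6.8 | 193 193.4 t1.0 r-8.3 | 202 202.5 t0.5 r-8.7 | 211 211.5 t-1.1 r-9.2 | 220 220.5 t-0.5 r-9.7 | 229 229.4 t0.2 r-9.4 | 238 238.4 t0.3 r-9.7 | 247 247.3 t1.0 r-9.8 | 256 256.2 t0.8 r-9.6 | 265 265.2 t0.0 r-7.3 | 274 274.2 t0.6 r-7.8 | 281 281.1 t-0.9 r-6.8 | 43.525
(array([354.1373, 109.7565]), np.int32(386), np.float64(0.01980715119009844), np.float64(0.26164535702879677))
```

The tangential force is low, so I'll release, rise clear, and check the plate and crank.

```bash
python3 - <<'E'
from h import *
from station import ctrl
s=ctrl.observe(); print(s["finger_gap"],s["gripper_force"],s["ee_pos"])
ctrl.gripper_to(0.045); 
ctrl.move_linear(pt(np.radians(281),0.38),speed=0.15)
ctrl.move_linear([0.45,0.15,0.40],speed=0.3)
S=ctrl.capture("scene");T=ctrl.capture("top"); print(ctrl.observe()["clock"])
print(ball(S,(352,111)), "screw top px if 0.2777:",to_px(S,(*AX,.2777)),to_px(S,(*AX,.25)))
a=cv2.resize(S["pixels"][80:280,250:430],(540,600),interpolation=cv2.INTER_CUBIC)
cv2.imwrite("pics/e1.png",a[:,:,::-1])
E
```

```text
0.024918727333114402 40.373213540297 [ 0.5637 -0.2063  0.2555]
46.3917
(array([344.6825, 103.0476]), np.int32(63), np.float64(0.0407703380535066), np.float64(0.26864818501139975)) screw top px if 0.2777: [338.8943 151.1903] [338.3056 163.021 ]
```

View pics/e1.png

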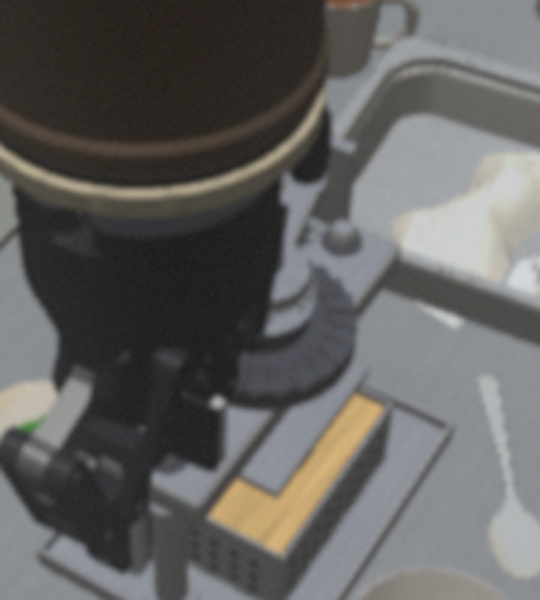

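More of the wooden board shows, so the plate has risen, but the arm hides the screw and ball. I'll move clear and look once more.

```bash
python3 - <<'E'
from h import *
from station import ctrl
ctrl.move_pose([0.2,0.6,0.4],Q)
S=ctrl.capture("scene");T=ctrl.capture("top"); s=ctrl.observe();print(s["clock"],s["wrist_force"])
np.savez("pics/sc9.npz",**{k:np.array(v) for k,v in S.items() if k in("pixels","intrinsics","extrinsics")})
a=cv2.resize(S["pixels"][80:280,250:450],(600,600),interpolation=cv2.INTER_CUBIC)
cv2.imwrite("pics/e2.png",a[:,:,::-1])
E
```

```text
48.3583 [0.0141 0.44   0.5598]
```

View pics/e2.png

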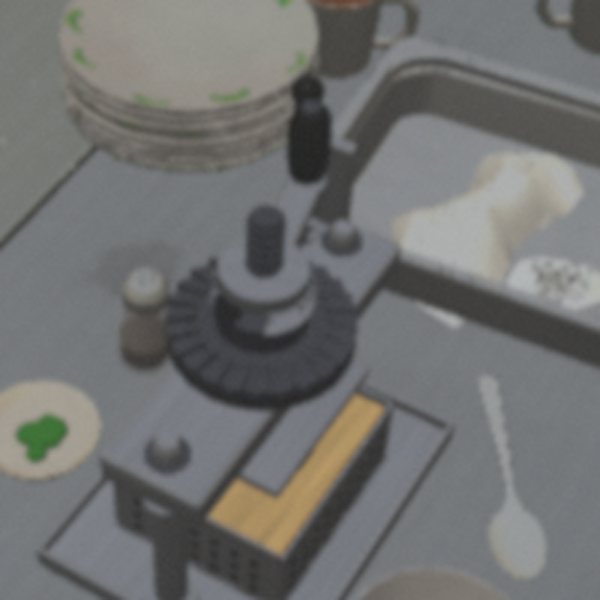

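The screw top is at crop (267,212), which is image (339,150.7). The expected position for a 27.7 mm rise is (338.9,151.2). The ball, at (308,88), is still thrown back, and the salt shaker, dish and spoon look undisturbed. Handing in.

```bash
python3 -c "
from station import ctrl
print(ctrl.job_done())"
```

```text
the job is handed in; nothing more can be done
None
```

The press is let up: the nut was eased about 8° clockwise, the pawl lies thrown back on its stop, and the crank is wound back so the plate hangs about 27.7 mm above its start. I reckoned that rise from the crank angle and it agrees with the screw-top position in the last image. The job is handed in, but the hand-in call returned no verdict.

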